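# Reset the near-vision slide to the blue marker

### The arm

A 7-joint arm with a two-finger parallel gripper is mounted at the origin on the work surface. World frame = base frame: x ahead of the robot, y to its left, z up, the work surface at z = 0. Lengths are in mm, angles in rad, forces in N, time in s.
With the tool pointing down it reaches from about 425 to 925 mm from the base axis. Payload 6.8 kg.
Tool frame: the origin (TCP) lies midway between the tips of the shut fingers; the grasp point (between the pads) lies 19 mm behind it; z points along the fingers, y is the direction in which the jaws open and shut (so a half turn about z gives the same grasp; the last joint's range is limited). The gripper opens to 85 mm and grips with 20 to 120 N. Pads are 22 mm wide; open, the fingers measure 114 mm over their backs; the gripper's body (76 mm by 85 mm) begins 54 mm behind the grasp point. The pads swing forward as they close: fully open they stand 13 mm farther back than shut.
Start: joints at [-1.239, 0.477, 0.022, 1.555, -0.011, 1.109, -0.083], TCP at [287.386, 610.784, 231.308] pointing down, gripper open.
Joint ranges: [-2.96, 2.96], [-0.34, 2.1], [-1.41, 1.46], [0.24, 2.44], [-1.37, 4.51], [0.17, 1.92], [-2.96, 2.96]. Speed limits (rad/s): [2.39, 2.39, 3.14, 3.14, 3.14, 3.14, 3.14].

### API

Orientations are given as a unit quaternion [w, x, y, z].
In Python, from bench import env gives the robot as it stands. The module is installed in compiled form; this text tells all that it offers.
- The arm moves only by the shell command python3 -m handwheel 'ROWS' [FORCE]. ROWS is JSON, one flat list of numbers, 5 for each row, row after row: the gripper command: -1 is fully open, 1 is shut, values between are in proportion, then the shift along the tool's x, y, z normalised to -1 to 1, where 1 is 0.15 m, then the turn about the tool's z normalised to -1 to 1, where 1 is 2 pi rad. A call has 1 to 5 rows; each row shifts and turns the pose as measured when the row begins, along the tool's axes as they then stand; what a row does not reach is not made up. A row lasts 1/12 s, in which the tool goes at most 41.7 mm and 7.16 degrees, less where a joint would pass 70% of its speed; a pose out of reach is approached as far as the arm can. A call with a number of a shift or a turn outside -1 to 1 is refused whole. A call with a gripper value outside its range is refused whole. The fingers move at their own pace and stop on an object; FORCE is the grip in N (left out, the last holds). Time passes only in rows, so rows that do not move let the fingers close. It gives the time, the measured TCP pose, the force and the opening at its end, in the units of the state.
- env.get_obs(): the state, without advancing time (a new reading comes with each control period).
- env.capture(name): name is "side" or "top"; returns (picture, depth): 420x560x3 uint8, red, green, blue; 420x560 float32, mm along the optical axis (not along the pixel's ray), 0 where there is no reading.
- env.camera_params(name): a dict with "fx", "fy", "cx", "cy" (pixels), "k1" (the pictures are not rectified: a ray, as slopes to the right and down, at radius r is drawn at 1 + k1 r^2 times it, then the intrinsics apply), "R" (3x3) and "t" (3): a world point X has camera coordinates R X + t. Camera axes: x right, y down, z forward; pixel columns grow to the right and rows downward; lengths in mm; the calibration is good to about 2 mm. A picture is of the moment at which its call begins. camera_params takes no time and is no camera call.
- env.sign_off(): hands the job in, once; it reports no verdict.
The state is a dict: "time": time; "q": joint angles; "qd": joint speeds; "joint_efforts": joint torques, N m; "ee_pos": TCP position; "orientation": TCP orientation; "ft_force": force on the tool from outside, world axes, zero at the start; "ft_torque": the same for the moment, N m; "finger_gap": finger opening in mm.
Only numpy, scipy, OpenCV 4.12 (cv2) and the standard library are available. Lean on these libraries where they do the work, as an engineer would, in place of code of your own. Each camera call takes 0.05 s, during which the arm holds its last target. There are 200 camera calls.

### The job

On the near-vision rail, loosen the carriage's orange clamp knob (counter-clockwise), slide the carriage along until its black pointer lines up with the blue marker, and then tighten the knob fully again so that the carriage stays clamped there. Leave the other things on the desk where they are.

Things in the scene. Friction and masses are not known exactly. Their poses are not given: they have to be found in the camera images.
- rail_base: Cream base of the rail, fixed to the desk, 230 (x) by 380 (y) by 16 mm high. Origin: centre of its underside, on the desk. y is the sliding direction, x points from the robot's side to the side with the white scale. Along its middle (x = 0) runs an aluminium rail, top 32 mm above the desk, with black end stops 40 mm high. All offsets given below are in these axes, heights above the desk.
- carriage (a joint): Place of the cream carriage along the rail, m, 0 to 0.2, growing along base +y; 0.1 is mid-rail. Block x -85 to 75, y -40 to 40 about its middle, z 34 to 64 mm; push its flat faces at y -40 or 40. A lamp drum stands on it at x -62 mm (44 mm wide in x, 60 in y, top 132 mm high). Loose: about 3 N friction, stays where left, cannot lift off. Clamped: holds against 20 N or more.
- clamp_knob (a joint): Angle of the orange clamp knob on the carriage, in rad, 0 to 1.4; 0 is fully tight (stop), it grows as the knob is loosened, counter-clockwise seen from above, to a stop at 1.4. The clamp grips below about 0.4 and is loose above it. Turning takes about 0.15 N m, up to 0.4 where the clamp bites, and it stays where it is left.
- knob_grip (a point): Point on the knob's vertical axis, 96 mm high, 35 mm to the +x side of the rail's middle, at the middle of the carriage's width. It lies in the knob's upright grip bar: 46 mm long, 13 mm thick, 76 to 104 mm high, on a disc of 44 mm diameter (top 76 mm high). The point's x axis runs along the bar and turns with the knob; at joint value 0 it is the base's x axis.
- pointer_tip (a point): Tip of the black pointer, a 3 mm wide blade at the middle of the carriage's width (y) that stands out over the scale, 95 mm from the rail line to the +x side, 38 mm above the desk. Its axes are those of the base.
- blue_marker: Blue marker fixed beside the scale: a foot 18 (x) by 16 (y) by 7 mm with an upright fin 4 mm thick in y, 24 mm high in all. Origin: centre of its underside, on the base (16 mm above the desk), 106 mm from the rail line; the fin stands over the origin. Its axes are those of the base. The pointer lines up when its tip has the same y, in these axes, as the marker.
- yellow_marker: Yellow marker of the same shape for another setting; not the one wanted. It may stand on either side.
- drop_bottle: Loose bystander: eye-drop bottle, 34 mm diameter, 75 mm high. Origin: centre of its underside.
- tissue_box: Loose bystander: dark blue tissue box, 220 (x) by 110 (y) by 75 mm. Origin: centre of its underside.
- lens_case: Loose bystander: contact-lens case, 32 (x) by 50 (y) by 14 mm. Origin: centre of its underside.

How it is judged (in metres and radians):
On the way, in this order (a step that is already met when the one before it is completed fails the run):
1. the clamp knob is loosened (value of joint clamp_knob above 0.42 rad), for 0.1 s.
2. with the clamp loose, the pointer is brought to the blue marker (y of pointer_tip in the frame of blue_marker between -0.004 and 0.004 m and value of joint clamp_knob above 0.38 rad), for 0.2 s.
At the end, for the whole second after the job is handed in: The pointer tip is within 4 mm, along the rail, of the blue marker's middle; the clamp knob is tight again (below 0.2 rad); the carriage is at rest (y of pointer_tip in the frame of blue_marker between -0.004 and 0.004 m and value of joint clamp_knob below 0.2 rad and velocity of joint carriage between -0.005 and 0.005 m/s); the robot touches nothing.
It fails at once if the drop bottle is shifted by more than 30 mm or tipped over (distance of drop_bottle from where it was at the start of the episode above 0.03 m or angle between drop_bottle's own z axis and vertical above 0.5 rad).
It fails at once if the tissue box is shifted by more than 30 mm or tipped over (distance of tissue_box from where it was at the start of the episode above 0.03 m or angle between tissue_box's own z axis and vertical above 0.5 rad).
It fails at once if the lens case is shifted by more than 30 mm or tipped over (distance of lens_case from where it was at the start of the episode above 0.03 m or angle between lens_case's own z axis and vertical above 0.5 rad).
It also fails if it takes over 64 s, if anything falls off the work surface, if the arm or the gripper's body presses on something with over 40 N, if the wrist force passes 120 N, or if a joint passes its speed limit or range.

## Working session

There is one attempt and no reset: what is moved stays moved. The work goes in short steps, Python scripts to look and compute and a shell command to move; the robot and the scene stay as the last step left them, time stands still between calls to the robot, and variables do not carry over. Pictures are saved under pics/ and viewed, about 8 in all and at most 12, crops included, and the job is handed in when it is done.

```bash
mkdir -p pics
python3 - <<'E'
from bench import env
import cv2,numpy as np
for n in("top","side"):
    p,d=env.capture(n); np.savez(f"{n}0.npz",p=p,d=d); cv2.imwrite(f"pics/{n}0.png",p[:,:,::-1])
    print(n,env.camera_params(n))
o=env.get_obs();print(o["time"],o["ee_pos"],o["orientation"],o["ft_force"],o["finger_gap"])
E
```

```text
top {'fx': 444.48915106629335, 'fy': 444.48915106629335, 'cx': 284.82230059334756, 'cy': 206.47305324761197, 'k1': -0.046795589075563644, 'R': array([[ 0.01740144, -0.99983933, -0.00430113],
       [-0.99741544, -0.017059  , -0.06979557],
       [ 0.06971099,  0.00550456, -0.99755204]]), 't': array([ -34.42286678,  550.4935175 , 1222.34190725])}
side {'fx': 486.2295734374621, 'fy': 486.2295734374621, 'cx': 281.3923346119674, 'cy': 213.29885166939698, 'k1': -0.050218811917031494, 'R': array([[ 0.85111546, -0.5248267 , -0.01262581],
       [-0.28878567, -0.44797064, -0.8461236 ],
       [ 0.43841227,  0.72379503, -0.53283716]]), 't': array([-488.10742734,  244.30969413,  957.02909314])}
0.1 [287.16539385 610.29518144 230.42634961] [-1.13553197e-04  2.18106585e-01  9.75924619e-01 -8.02042265e-04] [-0.01439796 -0.14890682  0.31991259] 85.43647464058664
```

View pics/top0.png

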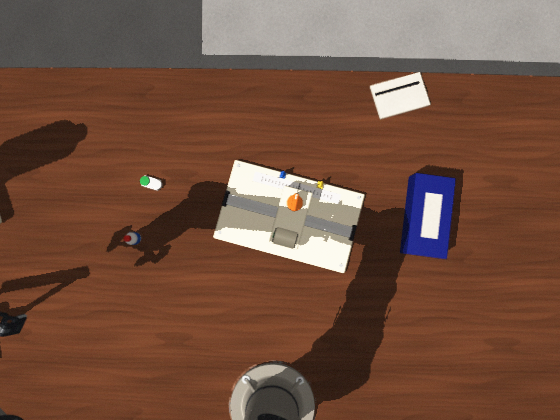

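View pics/side0.png

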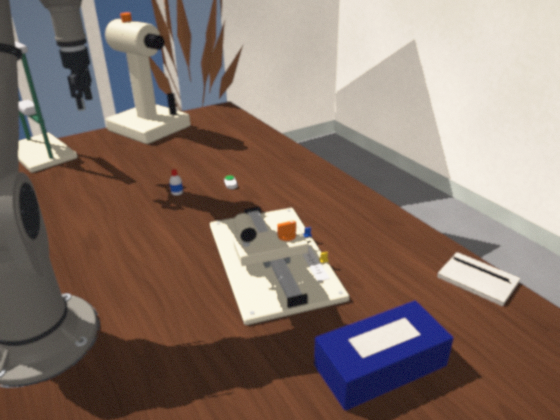

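Top view: the rail base has corners at about (236,160), (366,192), (346,272) and (214,238). The knob is at (294,203), blue marker at (282,175), yellow at (320,184), and the bystanders are well clear. Next I'll measure these points.

```bash
cat > h.py <<'E'
import numpy as np,cv2
from bench import env
def cam(n):
    c=env.camera_params(n);K=np.array([[c["fx"],0,c["cx"]],[0,c["fy"],c["cy"]],[0,0,1.]])
    return c,K,np.array([c["k1"],0,0,0,0.])
def at_z(n,uv,z):
    c,K,D=cam(n);uv=np.array(uv,float).reshape(-1,1,2)
    s=cv2.undistortPoints(uv,K,D).reshape(-1,2)
    r=np.c_[s,np.ones(len(s))]@c["R"];C=-c["R"].T@c["t"]
    return C+r*((z-C[2])/r[:,2])[:,None]
def cloud(n,d,m):
    c,K,D=cam(n);v,u=np.nonzero(m&(d>0));s=cv2.undistortPoints(np.c_[u,v].astype(float).reshape(-1,1,2),K,D).reshape(-1,2)
    return (np.c_[s,np.ones(len(s))]*d[v,u][:,None]-c["t"])@c["R"],np.c_[u,v]
def proj(n,X):
    c,K,D=cam(n);return cv2.projectPoints(np.array(X,float).reshape(-1,1,3),cv2.Rodrigues(c["R"])[0],c["t"],K,D)[0].reshape(-1,2)
def mask(p,lo,hi): return cv2.inRange(cv2.cvtColor(p,cv2.COLOR_RGB2HSV),np.array(lo),np.array(hi))>0
COL=dict(orange=((4,150,110),(17,255,255)),blue=((105,130,60),(125,255,255)),yellow=((22,130,110),(35,255,255)))
E
python3 - <<'E'
from h import *
for n,roi in(("top",(195,150,380,285)),("side",(200,200,350,330))):
    f=np.load(n+"0.npz");p,d=f["p"],f["d"];R=np.zeros(d.shape,bool);R[roi[1]:roi[3],roi[0]:roi[2]]=1
    for k,(lo,hi) in COL.items():
        X,uv=cloud(n,d,mask(p,lo,hi)&R)
        print(n,k,len(uv),uv.mean(0),X.mean(0).round(1),X.min(0).round(),X.max(0).round())
    X,uv=cloud(n,d,R); m=(X[:,2]>9)&(X[:,2]<23)
    r=cv2.minAreaRect(X[m][:,:2].astype(np.float32));print(n,"base",m.sum(),np.median(X[m][:,2]),r)
    x,y,x2,y2=roi;c=p[y:y2,x:x2,::-1]
    cv2.imwrite(f"pics/{n}0c.png",cv2.resize(c,None,fx=4,fy=4,interpolation=cv2.INTER_CUBIC))
E
```

```text
top orange 8541 [281.15466573 214.42606252] [530.6 -15.    1.7] [ 329. -294.  -10.] [720. 236. 109.]
top blue 32 [282.375 174.25 ] [640.4 -16.6  27.4] [633. -24.  17.] [650. -10.  43.]
top yellow 39 [319.74358974 184.35897436] [ 614.  -121.2   25.9] [ 604. -131.   -0.] [ 627. -114.   44.]
top base 8013 15.884393024083243 ((546.1282958984375, -40.552032470703125), (380.3624267578125, 271.5156555175781), 75.8228530883789)
side orange 907 [279.8092613  250.27894157] [554.2 -38.2  24.7] [ 292. -274.   -7.] [841. 262. 105.]
side blue 85 [325.81176471 280.52941176] [ 558.9 -193.1   50.3] [ 469. -371.   19.] [643. -15.  76.]
side yellow 66 [323.1969697  257.43939394] [ 610.5 -124.4   25.9] [ 602. -134.   -3.] [645. -77.  39.]
side base 6275 13.732798267747166 ((523.9965209960938, -38.92567443847656), (384.7897644042969, 231.679931640625), 75.95829772949219)
```

View pics/top0c.png

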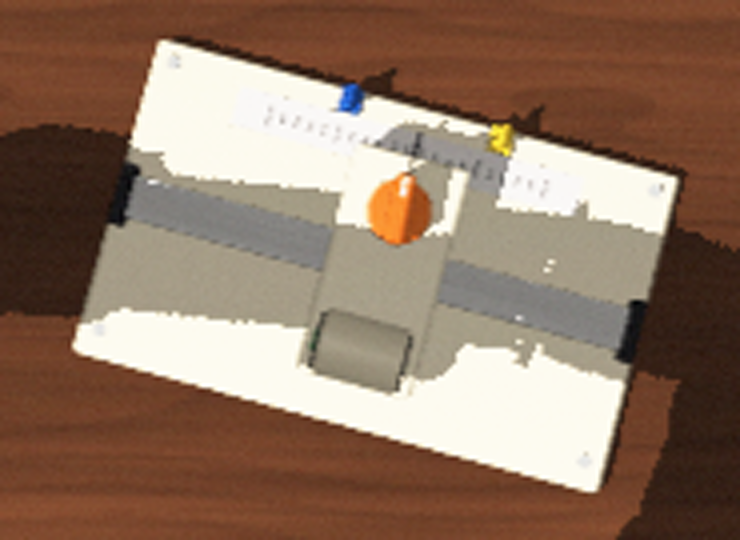

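Crop of the top view: blue fin at crop (350,97) and yellow at (502,138). The dark pointer is at (415,140), between the two, and the knob is at (400,208). The bar's end is hard to see from above. I'll fit the base and then get the carriage, pointer and marker in base coordinates.

```bash
cat >> h.py <<'E'
YAW=np.radians(75.95-90);
def setbase(c,yaw):
    global O,YAW,RB; O=np.array([*c,0.]);YAW=yaw;RB=cv2.Rodrigues(np.array([0,0,yaw]))[0]
def tob(X): return (X-O)@RB
def tow(b): return np.array(b,float)@RB.T+O
def report(n,p,d):
    R=np.zeros(d.shape,bool);q=proj(n,tow([[x,y,z] for x in(-115,115) for y in(-190,190) for z in(16,100)]))
    R[int(q[:,1].min()):int(q[:,1].max()),int(q[:,0].min()):int(q[:,0].max())]=1
    for k,(lo,hi) in COL.items():
        X,uv=cloud(n,d,mask(p,lo,hi)&R);b=tob(X)
        if k=="orange": b=b[(b[:,2]>70)&(abs(b[:,0]-35)<40)]
        else: b=b[(b[:,0]>85)&(b[:,0]<128)&(b[:,2]>8)&(b[:,2]<55)]
        print(n,k,len(b),"mean",b.mean(0).round(1),"med",np.median(b,0).round(1),b.min(0).round(),b.max(0).round())
    X,uv=cloud(n,d,R);b=tob(X);m=(abs(b[:,2]-64)<6)&(b[:,0]>-35)&(b[:,0]<5)
    y=b[m][:,1];print(n,"carriage top z",np.median(b[m][:,2]),"y",np.percentile(y,[1,50,99]).round(1),"mid",np.percentile(y,[1,99]).mean())
    m=abs(b[:,2]-104)<5;m&=(b[:,0]>5)&(b[:,0]<65)
    if m.sum()>3:
        r=cv2.minAreaRect(b[m][:,:2].astype(np.float32));print(n,"bar top",m.sum(),r)
E
python3 - <<'E'
from h import *; import h
c=at_z("top",[[235.3,160],[365,194.5],[345,273],[213.75,237.5]],16)
print(c.round(1),[np.linalg.norm(c[i]-c[i-1]).round(1) for i in range(4)],c.mean(0))
v=(c[0]+c[3]-c[1]-c[2])[:2];yaw=np.arctan2(v[1],v[0])-np.pi/2;print(np.degrees(yaw))
h.setbase(c.mean(0)[:2],yaw)
open("h.py","a").write(f"setbase({c.mean(0)[:2].tolist()},{yaw})\n")
for n in("top","side"):
    f=np.load(n+"0.npz");report(n,f["p"],f["d"])
print("pointer top?",tob(at_z("top",[[298.75,185]],38)))
E
```

```text
[[ 680.4  117.3   16. ]
 [ 588.8 -249.4   16. ]
 [ 369.1 -195.1   16. ]
 [ 461.   172.    16. ]] [np.float64(226.2), np.float64(378.0), np.float64(226.3), np.float64(378.4)] [524.81341538 -38.793862    16.        ]
-14.047399666669552
top orange 193 mean [34.3 -3.3 86.5] med [34.4 -3.5 78.3] [ 13. -24.  71.] [ 58.  17. 109.]
top blue 32 mean [106.7  49.6  27.4] med [107.3  49.2  23.5] [98. 43. 17.] [115.  56.  43.]
top yellow 38 mean [106.2 -58.4  26.6] med [106.  -57.9  23.2] [ 97. -67.  17.] [115. -50.  44.]
top carriage top z 63.835936592818285 y [-41.1  -2.1  36.8] mid -2.1219423186684168
top bar top 82 ((35.79227828979492, -2.0122809410095215), (45.32976150512695, 12.770459175109863), 2.9077019691467285)
side orange 268 mean [ 30.8 -12.7  85.3] med [ 30.5 -11.3  84.2] [ 11. -30.  70.] [ 51.  -2. 105.]
side blue 42 mean [103.8  45.6  26.3] med [104.5  46.2  24.9] [96. 39. 19.] [110.  50.  38.]
side yellow 65 mean [103.5 -63.1  26.4] med [102.9 -63.   25. ] [ 96. -71.  16.] [112. -55.  39.]
side carriage top z 61.628138953208094 y [-45.7 -10.6  32.5] mid -6.62068125680603
side bar top 67 ((33.936683654785156, -6.74559211730957), (43.63134765625, 14.017168045043945), 10.192384719848633)
pointer top? [[88.13046483 -2.31002971 38.        ]]
```

View pics/side0c.png

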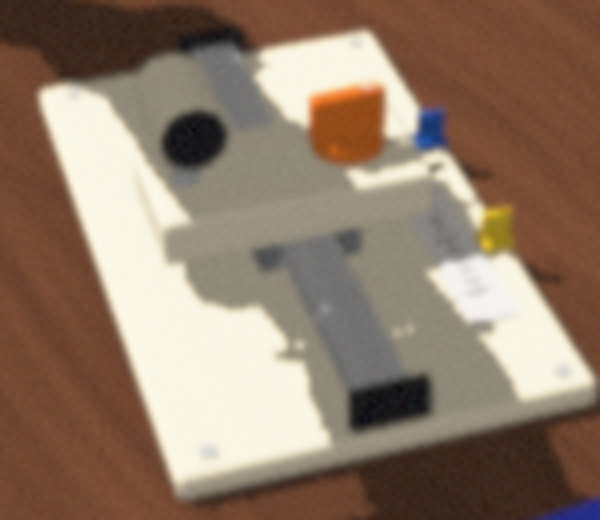

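Side view: the bar is upright on the disc and lies roughly along base x, and the pointer sits just beyond the carriage. Both cameras put the knob at about joint value 0. The carriage is at y ≈ -2.1 and blue at about +49.5 (top), so it has to travel about 52 mm in +y. I'll align the yaw first.

```bash
cat >> h.py <<'E'
from scipy.spatial.transform import Rotation as Rot
def need(b,ang=0.):
    "normalised tool shift to base-frame point b (TCP), tool y along base y turned by ang"
    o=env.get_obs();q=o["orientation"];T=Rot.from_quat(np.r_[q[1:],q[0]]).as_matrix()
    d=T.T@(tow(b)-o["ee_pos"]);a=(np.arctan2(T[1,1],T[0,1])-np.pi/2-YAW-ang+np.pi/2)%np.pi-np.pi/2
    print("t",round(o["time"],2),"tcp base",tob(o["ee_pos"]).round(1),"tilt",T[:,2].round(3),"shift mm",d.round(1),"norm",(d/150).round(4),"yaw err deg(ccw)",np.degrees(a).round(2),"turn norm",(a/2/np.pi).round(4),"F",o["ft_force"].round(1),"tz",o["ft_torque"].round(2),"gap",round(o["finger_gap"],1),"q7",o["q"][6].round(2))
E
python3 -m handwheel '[-1,0,0,0,-0.0155,-1,0,0,0,-0.0155,-1,0,0,0,0]'
python3 -c "
from h import *
need([35,-2.1,231])"
```

```text
time: 0.35
ee_pos: [286.6, 609.4, 228.6]
orientation: [-0.0, 0.118, 0.993, -0.002]
ft_force: [-1.0, -0.5, 0.6]
finger_gap: 85.1
t 0.35 tcp base [-388.4  571.   228.6] tilt [-0.002 -0.005 -1.   ] shift mm [-4.188e+02 -5.764e+02  3.000e-01] norm [-2.7922e+00 -3.8426e+00  2.2000e-03] yaw err deg(ccw) 0.45 turn norm 0.0013 F [-1.  -0.5  0.6] tz [0.02 0.   0.  ] gap 85.1 q7 0.1
```

```bash
for i in 1; do
python3 -m handwheel '[-1,-0.16,-0.22,-0.004,0,-1,-0.16,-0.22,-0.004,0,-1,-0.16,-0.22,-0.004,0,-1,-0.16,-0.22,-0.004,0,-1,-0.16,-0.22,-0.004,0]'
python3 -m handwheel '[-1,-0.16,-0.22,-0.004,0,-1,-0.16,-0.22,-0.004,0,-1,-0.16,-0.22,-0.004,0,-1,-0.16,-0.22,-0.004,0,-1,-0.16,-0.22,-0.004,0]'
done
python3 -c "
from h import *
need([35,-2.1,231])"
```

```text
time: 0.77
ee_pos: [357.8, 423.7, 228.2]
orientation: [-0.004, 0.117, 0.993, -0.002]
ft_force: [0.7, 1.1, -0.1]
finger_gap: 85.5
time: 1.18
ee_pos: [434.2, 229.6, 230.5]
orientation: [-0.004, 0.125, 0.992, -0.002]
ft_force: [-0.1, 0.3, 0.1]
finger_gap: 85.4
t 1.18 tcp base [-153.1  238.3  230.5] tilt [-0.009 -0.002 -1.   ] shift mm [-189.4 -239.4   -1.1] norm [-1.2627 -1.596  -0.007 ] yaw err deg(ccw) -0.32 turn norm -0.0009 F [-0.1  0.3  0.1] tz [ 0.02 -0.08 -0.05] gap 85.4 q7 0.74
```

```bash
python3 -m handwheel '[-1,-0.17,-0.215,-0.004,0,-1,-0.17,-0.215,-0.004,0,-1,-0.17,-0.215,-0.004,0,-1,-0.17,-0.215,-0.004,0,-1,-0.17,-0.215,-0.004,0]'
python3 -m handwheel '[-1,-0.17,-0.215,-0.004,0,-1,-0.12,-0.15,0,0,-1,0,0,0,0]'
python3 -c "
from h import *
need([35,-2.1,231])"
```

```text
time: 1.6
ee_pos: [514.7, 37.5, 233.6]
orientation: [-0.004, 0.133, 0.991, -0.001]
ft_force: [0.1, 0.8, 0.2]
finger_gap: 85.3
time: 1.85
ee_pos: [543.8, -38.6, 234.5]
orientation: [-0.003, 0.143, 0.99, -0.002]
ft_force: [0.3, -0.4, -0.2]
finger_gap: 85.4
t 1.85 tcp base [ 18.4   4.7 234.5] tilt [-0.006 -0.003 -1.   ] shift mm [-16.9  -6.1   3.5] norm [-0.1129 -0.0407  0.0231] yaw err deg(ccw) -2.45 turn norm -0.0068 F [ 0.3 -0.4 -0.2] tz [-0.03 -0.03  0.  ] gap 85.4 q7 1.33
```

```bash
python3 -m handwheel '[-1,-0.11,-0.04,0.2,-0.007,-1,0,0,0.25,0,-1,0,0,0.22,0,-1,0,0,0,0]'
python3 -c "
from h import *
need([35,-2.1,82])"
```

```text
time: 2.18
ee_pos: [560.9, -52.9, 133.4]
orientation: [0.001, 0.13, 0.992, -0.001]
ft_force: [-1.3, 0.7, -1.5]
finger_gap: 85.5
t 2.18 tcp base [ 38.5  -4.9 133.4] tilt [ 0.002 -0.003 -1.   ] shift mm [ 3.6  2.9 51.4] norm [0.0242 0.0195 0.3426] yaw err deg(ccw) -0.85 turn norm -0.0024 F [-1.3  0.7 -1.5] tz [-0.    0.09 -0.01] gap 85.5 q7 1.44
```

```bash
python3 -m handwheel '[-1,0.024,0.02,0.1,-0.0024,-1,0,0,0.1,0,-1,0,0,0.1,0,-1,0,0,0.03,0,-1,0,0,0,0]'
python3 - <<'E'
from h import *
need([35,-2.1,82])
p,d=env.capture("side");x=p[190:340,190:390,::-1]
cv2.imwrite("pics/side1.png",cv2.resize(x,None,fx=4,fy=4,interpolation=cv2.INTER_CUBIC))
E
```

```text
time: 2.6
ee_pos: [558.8, -46.6, 86.0]
orientation: [0.001, 0.126, 0.992, -0.001]
ft_force: [-0.1, 0.0, -0.5]
finger_gap: 85.4
t 2.6 tcp base [34.9  0.7 86. ] tilt [ 0.001 -0.002 -1.   ] shift mm [-0.1 -2.8  4. ] norm [-0.0007 -0.0186  0.0267] yaw err deg(ccw) -0.4 turn norm -0.0011 F [-0.1  0.  -0.5] tz [ 0.03 -0.01 -0.05] gap 85.4 q7 1.46
```

View pics/side1.png

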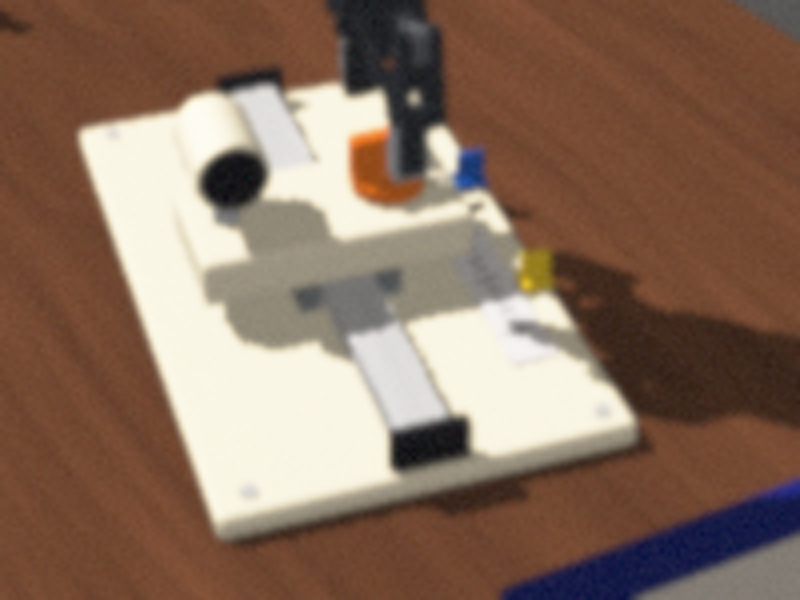

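The fingers straddle the bar, with the near finger at (405,140) in the crop. Closing now.

```bash
python3 -m handwheel '[-1,0,-0.019,0.02,0,0.5,0,0,0,0,1,0,0,0,0,1,0,0,0,0,1,0,0,0,0]' 60
python3 -m handwheel '[1,0,0,0,0,1,0,0,0,0,1,0,0,0,0,1,0,0,0,0,1,0,0,0,0]'
python3 - <<'E'
from h import *
need([35,-2.1,82])
E
```

```text
time: 3.07
ee_pos: [561.3, -49.2, 88.2]
orientation: [0.004, 0.126, 0.992, 0.0]
ft_force: [-0.7, -0.8, 0.2]
finger_gap: 38.8
time: 3.48
ee_pos: [561.2, -50.9, 89.1]
orientation: [0.005, 0.126, 0.992, -0.001]
ft_force: [-0.4, -0.6, 1.1]
finger_gap: 11.8
t 3.48 tcp base [38.3 -2.9 89.1] tilt [ 0.009 -0.003 -1.   ] shift mm [3.4 0.8 7.1] norm [0.0224 0.0054 0.0472] yaw err deg(ccw) -0.47 turn norm -0.0013 F [-0.4 -0.6  1.1] tz [-0.02  0.03  0.14] gap 11.8 q7 1.47
```

The grip is shallow because z crept up to 89 mm. I'll open a little, correct, and regrip.

```bash
python3 -m handwheel '[0.3,0,0,0,0,0.3,0,0,0,0,0.3,0.024,0.005,0.03,0,0.3,0,0,0.03,0,0.3,0,0,0.01,0]' 60
python3 - <<'E'
from h import *
need([35,-2.1,81])
E
```

```text
time: 3.9
ee_pos: [558.1, -48.4, 77.7]
orientation: [0.005, 0.126, 0.992, -0.0]
ft_force: [-0.7, -0.0, 0.5]
finger_gap: 29.8
t 3.9 tcp base [34.6 -1.2 77.7] tilt [ 0.01  -0.002 -1.   ] shift mm [-0.5 -0.9 -3.3] norm [-0.0031 -0.0057 -0.0217] yaw err deg(ccw) -0.49 turn norm -0.0013 F [-0.7 -0.   0.5] tz [-0.    0.04 -0.06] gap 29.8 q7 1.47
```

```bash
python3 -m handwheel '[1,0,-0.006,-0.02,0,1,0,0,0,0,1,0,0,0,0,1,0,0,0,0,1,0,0,0,0]' 60
python3 - <<'E'
from h import *
need([35,-2.1,81])
E
```

```text
time: 4.32
ee_pos: [556.8, -49.9, 80.5]
orientation: [0.004, 0.126, 0.992, -0.001]
ft_force: [0.6, -0.6, -0.3]
finger_gap: 12.2
t 4.32 tcp base [33.7 -3.  80.5] tilt [ 0.007 -0.003 -1.   ] shift mm [-1.3  0.9 -0.5] norm [-0.0087  0.0062 -0.0034] yaw err deg(ccw) -0.44 turn norm -0.0012 F [ 0.6 -0.6 -0.3] tz [0.01 0.03 0.14] gap 12.2 q7 1.47
```

```bash
python3 -m handwheel '[1,0,0,0,-0.018,1,0,0,0,-0.018,1,0,0,0,-0.018,1,0,0,0,-0.018,1,0,0,0,-0.018]'
python3 - <<'E'
from h import *
need([35,-2.1,81])
E
```

```text
time: 4.73
ee_pos: [556.8, -51.1, 80.5]
orientation: [0.003, -0.164, 0.986, -0.003]
ft_force: [0.5, -0.2, -1.9]
finger_gap: 11.7
t 4.73 tcp base [34.  -4.1 80.5] tilt [ 0.008 -0.004 -1.   ] shift mm [-1.9  1.2 -0.5] norm [-0.0128  0.0078 -0.0035] yaw err deg(ccw) 32.95 turn norm 0.0915 F [ 0.5 -0.2 -1.9] tz [ 0.16 -0.08 -0.16] gap 11.7 q7 1.95
```

```bash
python3 -m handwheel '[1,0,0,0,-0.018,1,0,0,0,-0.018,1,0,0,0,0,1,0,0,0,0]'
python3 - <<'E'
from h import *
need([35,46.5,81])
n="top"
p,d=env.capture(n);report(n,p,d)
cv2.imwrite("pics/top2.png",cv2.resize(p[150:285,195:380,::-1],None,fx=4,fy=4,interpolation=cv2.INTER_CUBIC))
E
```

```text
time: 5.07
ee_pos: [557.0, -51.7, 80.5]
orientation: [0.003, -0.279, 0.96, -0.003]
ft_force: [0.5, -0.0, -0.9]
finger_gap: 11.4
t 5.07 tcp base [34.4 -4.7 80.5] tilt [ 0.008 -0.003 -1.   ] shift mm [-37.5  34.8  -0.6] norm [-0.2502  0.2319 -0.0039] yaw err deg(ccw) 46.46 turn norm 0.129 F [ 0.5 -0.  -0.9] tz [0.34 0.03 0.13] gap 11.4 q7 2.15h.py:30: RuntimeWarning: Mean of empty slice.
  print(n,k,len(b),"mean",b.mean(0).round(1),"med",np.median(b,0).round(1),b.min(0).round(),b.max(0).round())
  ret = um.true_divide(
  return _methods._mean(a, axis=axis, dtype=dtype,
Traceback (most recent call last):
  File "h.py", line 30, in report
    print(n,k,len(b),"mean",b.mean(0).round(1),"med",np.median(b,0).round(1),b.min(0).round(),b.max(0).round())
                                                                             ~~~~~^^^
ValueError: zero-size array to reduction operation minimum which has no identity
```

```bash
sed -i 's/^        print(n,k,len(b)/        if len(b)>2: print(n,k,len(b)/' h.py
python3 -m handwheel '[1,-0.055,0.051,0,0,1,-0.055,0.051,0,0,1,-0.055,0.051,0,0,1,-0.055,0.051,0,0,1,0,0,0,0]'
python3 - <<'E'
from h import *
need([34.5,46.5,81])
for n in("top","side"):
    p,d=env.capture(n);report(n,p,d)
    if n=="top": cv2.imwrite("pics/top2.png",cv2.resize(p[150:285,195:380,::-1],None,fx=4,fy=4,interpolation=cv2.INTER_CUBIC))
E
```

```text
time: 5.53
ee_pos: [567.1, -11.3, 80.5]
orientation: [0.0, -0.271, 0.963, -0.005]
ft_force: [0.9, 3.2, -0.7]
finger_gap: 11.9
t 5.53 tcp base [34.3 36.9 80.5] tilt [ 0.004 -0.009 -1.   ] shift mm [-6.9  6.6 -0.6] norm [-0.0462  0.0439 -0.004 ] yaw err deg(ccw) 45.52 turn norm 0.1264 F [ 0.9  3.2 -0.7] tz [ 1.21 -0.22  0.08] gap 11.9 q7 2.05Traceback (most recent call last):
  File "<stdin>", line 4, in <module>
  File "h.py", line 27, in report
    X,uv=cloud(n,d,mask(p,lo,hi)&R);b=tob(X)
         ~~~~~^^^^^^^^^^^^^^^^^^^^^
  File "h.py", line 12, in cloud
    c,K,D=cam(n);v,u=np.nonzero(m&(d>0));s=cv2.undistortPoints(np.c_[u,v].astype(float).reshape(-1,1,2),K,D).reshape(-1,2)
                                           ~~~~~~~~~~~~~~~~~~~^^^^^^^^^^^^^^^^^^^^^^^^^^^^^^^^^^^^^^^^^^^^^^
cv2.error: OpenCV(4.12.0) /io/opencv/modules/calib3d/src/undistort.dispatch.cpp:347: error: (-215:Assertion failed) CV_IS_MAT(_src) && CV_IS_MAT(_dst) && (_src->rows == 1 || _src->cols == 1) && (_dst->rows == 1 || _dst->cols == 1) && _src->cols + _src->rows - 1 == _dst->rows + _dst->cols - 1 && (CV_MAT_TYPE(_src->type) == CV_32FC2 || CV_MAT_TYPE(_src->type) == CV_64FC2) && (CV_MAT_TYPE(_dst->type) == CV_32FC2 || CV_MAT_TYPE(_dst->type) == CV_64FC2) in function 'cvUndistortPointsInternal'
```

```bash
sed -i 's/^        X,uv=cloud(n,d,mask(p,lo,hi)&R);b=tob(X)/        mm=mask(p,lo,hi)\&R\&(d>0)\n        if mm.sum()<3: continue\n        X,uv=cloud(n,d,mm);b=tob(X)/' h.py
python3 - <<'E'
from h import *
im=[]
for n,r in(("top",(195,150,355,270)),("side",(230,190,390,310))):
    p,d=env.capture(n);report(n,p,d)
    x,y,x2,y2=r;im.append(cv2.resize(p[y:y2,x:x2,::-1],None,fx=2.5 if n=="top" else 2.5,fy=2.5,interpolation=cv2.INTER_CUBIC))
cv2.imwrite("pics/both2.png",np.hstack(im))
E
```

```text
top yellow 33 mean [106.4 -59.4  27.3] med [106.6 -58.9  22.9] [ 98. -67.  13.] [115. -52.  45.]
  return _methods._mean(a, axis=axis, dtype=dtype,
  ret = ret.dtype.type(ret / rcount)
Traceback (most recent call last):
  File "h.py", line 34, in report
    y=b[m][:,1];print(n,"carriage top z",np.median(b[m][:,2]),"y",np.percentile(y,[1,50,99]).round(1),"mid",np.percentile(y,[1,99]).mean())
                                                                  ~~~~~~~~~~~~~^^^^^^^^^^^^^
IndexError: index -1 is out of bounds for axis 0 with size 0
```

```bash
sed -i 's/^    y=b\[m\]/    if m.sum()<9: return\n    y=b[m]/' h.py
python3 - <<'E'
from h import *
n="side"
p,d=env.capture(n);report(n,p,d)
cv2.imwrite("pics/s2.png",cv2.resize(p[190:310,230:390,::-1],None,fx=5,fy=5,interpolation=cv2.INTER_CUBIC))
E
```

```text
side orange 139 mean [26.4 22.7 83.4] med [23.5 21.1 80.4] [12. 13. 70.] [ 51.  41. 103.]
side blue 40 mean [104.   46.1  26.5] med [104.3  46.5  25.1] [96. 39. 18.] [111.  51.  40.]
side yellow 68 mean [103.9 -62.6  26.7] med [103.7 -62.6  24.2] [ 95. -71.  13.] [114. -28.  39.]
side carriage top z 61.55459727081239 y [-4.8 29.1 74. ] mid 34.59848233387885
side bar top 92 ((32.95963668823242, 31.843671798706055), (36.155460357666016, 31.035335540771484), 4.724851608276367)
```

View pics/s2.png

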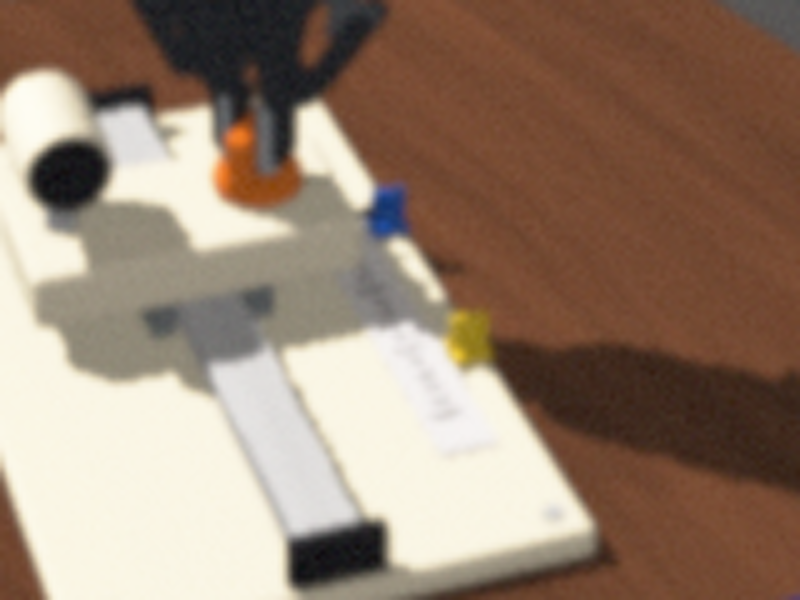

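Side view: the carriage has slid about 41 mm (middle from -6.6 to 34.6) and its front face is close to level with blue at (388,210). About 10.6 mm remains.

```bash
python3 -m handwheel '[1,-0.025,0.024,0,0,1,-0.025,0.024,0,0,1,0,0,0,0,1,0,0,0,0]'
python3 - <<'E'
from h import *
need([34.5,47.5,81])
n="side"
p,d=env.capture(n);report(n,p,d)
E
```

```text
time: 6.02
ee_pos: [568.9, -4.2, 80.5]
orientation: [-0.0, -0.27, 0.963, -0.006]
ft_force: [-1.0, -1.1, 1.5]
finger_gap: 11.9
t 6.02 tcp base [34.4 44.2 80.5] tilt [ 0.002 -0.011 -1.   ] shift mm [-2.4  2.2 -0.6] norm [-0.0162  0.0146 -0.0039] yaw err deg(ccw) 45.36 turn norm 0.126 F [-1.  -1.1  1.5] tz [0.15 0.24 0.17] gap 11.9 q7 2.04
side orange 138 mean [26.3 30.  83.9] med [23.5 28.4 79.5] [12. 19. 70.] [ 51.  53. 104.]
side blue 42 mean [103.7  45.2  27.1] med [103.7  45.5  27.1] [97. 38. 18.] [110.  50.  38.]
side yellow 69 mean [104.1 -62.9  26.9] med [103.8 -62.8  25.8] [ 96. -71.  14.] [114. -29.  39.]
side carriage top z 61.563294067369704 y [ 2.5 37.5 81.8] mid 42.15817880378059
side bar top 91 ((32.506103515625, 39.80217742919922), (35.613075256347656, 34.81389236450195), 8.548262596130371)
```

```bash
python3 -m handwheel '[1,-0.022,0.02,0,0,1,0,0,0,0,1,0,0,0,0,1,0,0,0,0]'
python3 - <<'E'
from h import *
need([34.5,47.5,81])
n="side"
p,d=env.capture(n);report(n,p,d)
E
```

```text
time: 6.4
ee_pos: [569.8, -0.6, 80.5]
orientation: [-0.001, -0.269, 0.963, -0.006]
ft_force: [-1.8, -0.2, 1.4]
finger_gap: 11.7
t 6.4 tcp base [34.4 48.  80.5] tilt [ 0.002 -0.012 -1.   ] shift mm [ 0.3 -0.4 -0.5] norm [ 0.0018 -0.0029 -0.0034] yaw err deg(ccw) 45.28 turn norm 0.1258 F [-1.8 -0.2  1.4] tz [0.25 0.29 0.1 ] gap 11.7 q7 2.03
side orange 130 mean [26.4 34.1 83.2] med [23.9 32.5 78.8] [12. 23. 70.] [ 51.  57. 103.]
side blue 42 mean [103.7  45.2  26.9] med [103.8  46.1  26.4] [96. 38. 17.] [110.  50.  37.]
side yellow 69 mean [104.4 -62.9  27. ] med [104.7 -62.9  24.8] [ 95. -70.  13.] [114. -28.  39.]
side carriage top z 61.44080993670295 y [ 5.7 41.5 84.3] mid 44.99535432577968
side bar top 84 ((31.262672424316406, 42.661460876464844), (35.397247314453125, 33.357051849365234), 0.8939634561538696)
```

```bash
python3 -m handwheel '[1,0,0,0,0.015,1,0,0,0,0.015,1,0,0,0,0]'
python3 - <<'E'
from h import *
need([34.5,47.5,81])
n="side"
p,d=env.capture(n);report(n,p,d)
E
```

```text
time: 6.7
ee_pos: [569.6, -0.1, 80.5]
orientation: [-0.0, -0.174, 0.985, -0.005]
ft_force: [-1.4, -1.1, 1.5]
finger_gap: 11.8
t 6.7 tcp base [34.1 48.4 80.5] tilt [ 0.001 -0.011 -1.   ] shift mm [ 0.2 -0.9 -0.5] norm [ 0.0011 -0.0063 -0.0035] yaw err deg(ccw) 34.05 turn norm 0.0946 F [-1.4 -1.1  1.5] tz [ 0.23  0.15 -0.14] gap 11.8 q7 1.87
side orange 127 mean [26.  34.1 82.3] med [22.9 33.5 76.6] [13. 25. 70.] [ 49.  47. 103.]
side blue 40 mean [103.8  45.7  26.9] med [103.9  45.9  25.7] [96. 39. 18.] [110.  51.  38.]
side yellow 70 mean [104.5 -62.9  27. ] med [104.  -62.9  26.2] [ 96. -70.  13.] [115. -28.  40.]
side carriage top z 61.71398866346935 y [ 6.3 42.9 82.9] mid 44.590781680845794
side bar top 86 ((31.93157196044922, 43.7512321472168), (31.756072998046875, 36.13356018066406), 80.15205383300781)
```

```bash
python3 -m handwheel '[1,0,0,0,0.018,1,0,0,0,0.018,1,0,0,0,0.018,1,0,0,0,0.018,1,0,0,0,0.018]'
python3 -m handwheel '[1,0,0,0,0.016,1,0,0,0,0.016]'
python3 - <<'E'
from h import *
need([34.5,47.5,81])
n="side"
p,d=env.capture(n);report(n,p,d)
E
```

```text
time: 7.17
ee_pos: [569.6, 0.9, 80.5]
orientation: [0.001, 0.107, 0.994, -0.005]
ft_force: [-0.7, 1.0, 0.2]
finger_gap: 11.8
time: 7.33
ee_pos: [569.6, 1.1, 80.6]
orientation: [0.002, 0.205, 0.979, -0.005]
ft_force: [-3.5, -1.4, 2.9]
finger_gap: 11.6
t 7.33 tcp base [33.8 49.5 80.6] tilt [ 0.001 -0.011 -1.   ] shift mm [-1.1 -1.9 -0.4] norm [-0.007  -0.0127 -0.0024] yaw err deg(ccw) -9.58 turn norm -0.0266 F [-3.5 -1.4  2.9] tz [-0.18  0.43  2.81] gap 11.6 q7 1.24
side orange 128 mean [30.8 38.8 82. ] med [29.1 40.6 76.6] [11. 26. 70.] [ 51.  55. 103.]
side blue 42 mean [103.9  45.6  26.8] med [103.6  46.3  26.2] [97. 38. 18.] [110.  50.  39.]
side yellow 70 mean [104.6 -63.1  26.6] med [104.6 -62.6  25.2] [ 95. -70.  16.] [115. -59.  39.]
side carriage top z 61.63223137015827 y [ 7.2 41.4 83.4] mid 45.288357724061356
side bar top 61 ((32.670745849609375, 40.280208587646484), (29.102420806884766, 45.459007263183594), 84.47564697265625)
```

The knob is hard on its stop (2.8 N·m). I'll relax the turn, release, and retreat up and to +y for a clear top view.

```bash
python3 -m handwheel '[1,0,0,0,-0.015,0.3,0,0,0,0,0.3,0,0,0,0,0,0,0,0,0,0,0,0,0,0]'
python3 -m handwheel '[0,0,0,-0.15,0,0,0,0,-0.25,0,0,0,0,-0.25,0,0,0,0.25,-0.1,0,0,0,0.25,0,0]'
python3 -m handwheel '[0,0,0.25,0,0,0,0,0.25,0,0,0,0,0.25,0,0,0,0,0,0,0]'
python3 - <<'E'
from h import *
need([34.5,200,231])
for n in("top","side"):
    p,d=env.capture(n);report(n,p,d)
    if n=="top": cv2.imwrite("pics/top3.png",cv2.resize(p[155:235,230:340,::-1],None,fx=7,fy=7,interpolation=cv2.INTER_CUBIC))
E
```

```text
time: 7.8
ee_pos: [570.5, 1.4, 80.3]
orientation: [0.002, 0.153, 0.988, -0.006]
ft_force: [0.0, -0.5, 1.1]
finger_gap: 42.8
time: 8.22
ee_pos: [591.6, 65.3, 195.2]
orientation: [0.0, 0.164, 0.986, -0.008]
ft_force: [0.5, 1.5, -0.7]
finger_gap: 42.6
time: 8.55
ee_pos: [632.3, 184.4, 197.7]
orientation: [0.004, 0.164, 0.987, -0.003]
ft_force: [-1.1, 0.6, -0.4]
finger_gap: 42.9
t 8.55 tcp base [ 50.1 242.6 197.7] tilt [ 0.006 -0.007 -1.   ] shift mm [ 11.8 -43.9 -33.2] norm [ 0.0784 -0.2925 -0.2213] yaw err deg(ccw) -4.78 turn norm -0.0133 F [-1.1  0.6 -0.4] tz [0.11 0.04 0.05] gap 42.9 q7 0.99
top orange 191 mean [34.7 48.5 86.4] med [34.5 47.2 78.1] [13. 29. 70.] [ 58.  69. 110.]
top blue 32 mean [106.5  49.5  29.1] med [106.4  49.3  26.6] [98. 43. 19.] [116.  56.  44.]
top yellow 36 mean [106.3 -58.8  26.9] med [106.2 -58.6  23.9] [ 98. -67.  11.] [115. -51.  42.]
top carriage top z 63.75959316901253 y [11.6 50.1 89.3] mid 50.46202339025611
top bar top 80 ((35.418575286865234, 50.501747131347656), (12.691791534423828, 44.659027099609375), 89.14153289794922)
side orange 255 mean [31.  40.3 86.2] med [30.5 41.1 84.6] [11. 24. 70.] [ 51.  54. 104.]
side blue 41 mean [103.6  45.5  26.8] med [103.8  46.   25.4] [96. 39. 17.] [110.  49.  39.]
side yellow 60 mean [103.8 -63.4  26.8] med [103.2 -62.4  26.3] [ 96. -72.  18.] [112. -58.  39.]
side carriage top z 61.69891451223969 y [ 6.3 42.9 83.8] mid 45.08225089452136
side bar top 58 ((34.72566223144531, 46.289920806884766), (14.824206352233887, 43.66588592529297), 88.3404769897461)
```

View pics/top3.png

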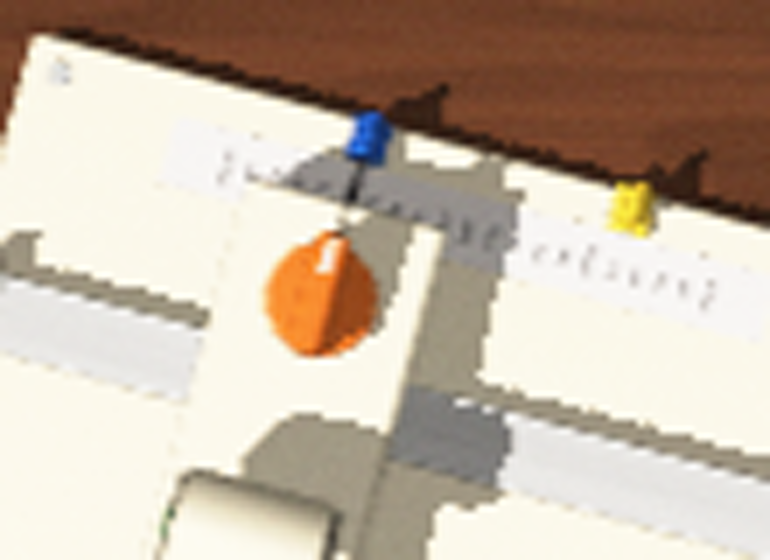

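Top crop: the black pointer at (355,180) runs straight into the blue marker at (370,138), and the bar is back along base x. Now a numeric check on these pixels.

Run:
```python
from h import *
p,d=env.capture("top")
f=lambda x,y:[230+(x+.5)/7-.5,155+(y+.5)/7-.5]
print("pointer",tob(at_z("top",[f(349,196),f(355,180),f(359,166)],38)))
m=mask(p,*COL["blue"]);m[:160]=0;m[200:]=0;m[:,:260]=0;m[:,310:]=0
v,u=np.nonzero(m);print("blue px",u.mean(),v.mean());
for z in(23,32,40):print(z,tob(at_z("top",[[u.mean(),v.mean()]],z)))
# dark pointer pixels by sub-pixel darkness in base rows
for x in(84,87,90,93):
    ys=np.arange(40,62,.5);q=proj("top",tow(np.c_[np.full(len(ys),x),ys,np.full(len(ys),38)])).astype(np.float32)
    g=cv2.remap(cv2.cvtColor(p,cv2.COLOR_RGB2GRAY),q[:,0],q[:,1],cv2.INTER_LINEAR);print(x,"darkest y",ys[g.argmin()],g.min())
```

```text
pointer [[80.82625439 50.95558543 38.        ]
 [87.57587049 50.32359911 38.        ]
 [93.35834345 50.24696476 38.        ]]
blue px 282.375 174.25
23 [[107.33630154  49.81821328  23.        ]]
32 [[106.1145944   49.39804215  32.        ]]
40 [[105.02863249  49.02455669  40.        ]]
84 darkest y 50.0 48
87 darkest y 51.0 78
90 darkest y 49.0 92
93 darkest y 49.5 78
```

```bash
python3 -m handwheel '[0,0,0,0,0,0,0,0,0,0]'; python3 -c "
from bench import env
o=env.get_obs();print(o['time'],abs(o['qd']).max(),o['ft_force']);env.sign_off()"
```

```text
time: 8.87
ee_pos: [631.1, 170.3, 197.4]
orientation: [0.003, 0.17, 0.985, -0.007]
ft_force: [0.1, -0.5, -0.4]
finger_gap: 42.5
8.8667 0.017404984084850292 [ 0.08681304 -0.49170486 -0.3692297 ]
the job is handed in; nothing more can be done
```

The carriage is clamped at the blue marker and the job is handed in, at 8.9 s of the 64 s allowed. I gripped the knob bar, turned it about 46° (0.8 rad) counter-clockwise and slid the carriage about 52 mm. Then I turned the knob back hard onto its stop, released, and backed the arm away.

**Pointer:** the last top-camera check puts the carriage middle and pointer at y ≈ 50–50.5 mm and the blue marker at y ≈ 49–49.8 mm. That is about 0.7 mm off, against the 4 mm allowed. I did not re-fit the pointer in the side view, where the marker's visible side shifts the reading by a few mm. Its carriage travel of about 52 mm agrees with the top camera.

**Knob:** from above, the bar lies within about 1° of the tight position. The wrist read 2.8 N·m when it reached the stop.

**Arm and bystanders:** the arm was well clear and nearly still at hand-in, with about 0.6 N at the wrist. I took no pictures of the loose objects after the move, but the arm stayed well away from them.

**Corrected on the way:** the first grip was shallow, so I reopened the fingers and took it again lower down.

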